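# Try the new gas spring on the shielded test box

### The job

The gas spring on the shielded test box has just been changed and needs trying out: first take the brass weight off the cover and stand it upright on the bench, not touching the box. Then lift the cover by its bar handle to about 60 degrees open, past its balance point at 52 degrees, so that the spring takes over, but keep hold so that it is not thrown wide open. Ease it back to just below the balance point, about 45 degrees open, where it rests lightly in the gripper, and finish while still holding it steady there, so that I can set the spring's end fittings; leave the other things on the bench alone.

Things in the scene. Friction and masses are not known exactly. Their poses are not given: they have to be found in the camera images.
- test_box: Grey painted steel test box, fixed to the bench. 200 deep (x) x 220 wide (y); lower half open at the top, rim 80 above the bench, cover top at 104. Origin: centre of its underside, on the bench. x: from the handle side to the hinge side; y: to its left seen from the handle side; z up. Black gas spring outside on the right (-y) flank, reaching y = -130.
- cover (a joint): Hinge of the cover, rad: 0 shut, grows as the front edge goes up; stop at 1.48 (85 deg). 0.9 kg plus a damped gas spring: balance at 0.908 rad (52 deg). Below that the cover falls shut by itself (0.66 N m at 0, about 2.7 N at the handle; 0.1 N m at 45 deg), above it the spring opens it (0.11 N m at 60 deg, 0.44 at 85). Hinge friction is only 0.006 N m.
- cover_handle (a point): Middle of the cover's handle: round steel bar 10 in diameter along the box's y, straight for 98 between two legs, 42 in front of the cover's front face. Turns with the cover. In the box's frame at joint 0: x -143, y 0, z 93; relative to the hinge axis: 247 in front and 13 above it. Its y is parallel to the hinge axis, so the bar can turn between the fingers.
- cover_hinge (a point): Point on the hinge axis, at the middle of the box's back edge: x 104, y 0, z 80 in the box's frame. The hinge axis is parallel to the box's y. Fixed to the box.
- weight: Brass flattening weight lying on the cover at the start: block 34 (x) x 50 (y) x 16 high with a 12 diameter knob on top, 28 high in all, about 0.3 kg. Origin: centre of its underside (at height 104 on the cover, 0 on the bench); z up. Any clear spot of the bench will do, e.g. the box's left (+y) side towards the front.
- loupe: Small folding loupe, 36 x 32 x 19, on the bench to the right of the box towards the back; origin at the centre of its underside. Bystander.
- driver: Screwdriver 155 long (x), handle 20 thick, on the bench to the right of the box; origin at the centre of its underside. Bystander.
- caliper: Caliper 68 (x) x 176 (y) x 13, on the bench to the left of the box towards the back; origin at the centre of its underside. Bystander.

How it is judged (in metres and radians):
On the way, in this order (a step that is already met when the one before it is completed fails the run):
1. the brass weight stands upright on the bench, released, not touching the box, the cover still shut (height (world z) of weight below 0.006 m and angle between weight's own z axis and vertical below 0.1 rad and contact force between weight and test_box below 0.05 N and contact force between weight and the fingers below 0.05 N and linear speed of weight below 0.02 m/s and value of joint cover below 0.09 rad), for 0.2 s.
2. the gripper has raised the cover past its balance point, to more than 56 degrees (value of joint cover above 0.977 rad and contact force between cover and the fingers above 0.1 N), for 0.1 s.
At the end, for the whole second after the job is handed in: The gripper holds the cover still between 40 and 50 degrees open (0.698 to 0.873 rad), just below its balance point at 52 degrees; the fingers carry it and nothing props it. The brass weight stands upright and at rest on the bench, released, not touching the box (value of joint cover between 0.698 and 0.873 rad and velocity of joint cover between -0.03 and 0.03 rad/s and contact force between cover and the fingers above 0.1 N and contact force between cover and weight below 0.05 N and height (world z) of weight below 0.006 m and angle between weight's own z axis and vertical below 0.1 rad and contact force between weight and test_box below 0.05 N and contact force between weight and the fingers below 0.05 N and linear speed of weight below 0.02 m/s); the arm keeps its last pose, push and grip.
It fails at once if the cover is let open beyond 75 degrees (1.31 rad) (value of joint cover above 1.31 rad).
It fails at once if the cover is flung or dropped (faster than 2 rad/s) (velocity of joint cover above 2 rad/s or velocity of joint cover below -2 rad/s).
It fails at once if the weight is dropped or thrown (faster than 0.8 m/s out of the gripper) (linear speed of weight above 0.8 m/s and contact force between weight and the fingers below 0.05 N).
It fails at once if loupe, screwdriver or caliper is moved by more than 30 mm (distance of any of loupe, driver, caliper from where it was at the start of the episode above 0.03 m).
It also fails if it takes over 56 s, if anything falls off the work surface, if the arm or the gripper's body presses on something with over 40 N, if the wrist force passes 120 N, or if a joint passes its speed limit or range.

### The arm

A 6-joint arm with a two-finger parallel gripper is mounted at the origin on a cart in front of the work surface, level with it; the furniture and walls round the work are solid. World frame = base frame: x ahead of the robot, y to its left, z up, the work surface at z = 0. Lengths are in m, angles in degrees, forces in N, time in s.
With the tool pointing down it reaches from about 0.4 to 0.825 m from the base axis. Payload 7 kg.
Tool frame: the origin (TCP) lies midway between the tips of the shut fingers; the grasp point (between the pads) lies r.grip_depth behind it (r.grip_depth is the distance from the TCP to the grasp point, in m); z points along the fingers, y is the line along which they close (so a half turn about z gives the same grasp; the last joint's range is limited). The gripper opens to 88 mm and grips with 3 to 60 N. Pads are 19 mm wide; open, the fingers measure 130 mm over their backs; the gripper's body (78 mm by 193 mm) begins 47 mm behind the grasp point.
Start: joints at [83.6, 20.546, 0.682, 0, -70.136, -16.507], TCP at [0.263, 0.622, 0.227] pointing down, gripper open.
Joint ranges: [-176.03, 176.03], [-82.01, 121.73], [-58.28, 71.71], [-173.87, 95.51], [-174.79, -0.11], [-173.66, 173.66]. Speed limits (degrees/s): [136.94, 136.94, 172.46, 180, 180, 180].

### API

Orientations are given as [roll, pitch, yaw] about the fixed x, y, z axes, in that order (R = Rz(yaw) Ry(pitch) Rx(roll)).
In Python, from plant import r, viewer, job gives the robot as it stands (r), with the cameras (viewer) and the job (job).
- The arm moves only by the shell command python3 drive.py 'ROWS' [OPENING] [FORCE]. ROWS is a JSON list of rows, 1 to 12 of them, each of 6 numbers: dx, dy, dz in m, then a rotation vector rx, ry, rz in degrees; each row is the pose to reach, as a shift and turn from the pose commanded when the command began, along the tool's axes at that moment; what a row does not reach only later rows make up. A row lasts 1/12 s, in which the tool goes at most 0.0417 m and 7.16 degrees, less where a joint would pass 70% of its speed; a pose out of reach is approached as far as the arm can. OPENING is the finger opening in m, set as the command begins (- or left out keeps the last). The fingers move at their own pace and stop on an object; FORCE is the grip in N (left out, the last holds). Time passes only in rows, so rows that do not move let the fingers close. It prints the time, the measured TCP pose, the force, the opening and the grip force at its end.
- r.get_state(): the state, without advancing time (a new reading comes with each control period).
- viewer.capture(name): name is "side" or "top" or "wrist"; returns a dict with "frame" (384x512x3 uint8, red, green, blue), "z_map" (384x512 float32, m along the optical axis (not along the pixel's ray), 0 where there is no reading), "fx", "fy", "cx", "cy" (pixels), "cam_to_world" (4x4, takes a point from camera to world coordinates). Camera axes: x right, y down, z forward; pixel columns grow to the right and rows downward; lengths in m; the calibration is good to about 2 mm. A picture is of the moment at which its call begins.
- job.close_job(): hands the job in; it is judged then, once.
The state is a dict: "time_s": time; "joints": joint angles; "qd": joint speeds; "joint_torque": joint torques, N m; "tcp_pos": TCP position; "eef_rot": TCP orientation; "contact_force": force on the tool from outside, world axes, zero at the start; "moment": the same for the moment, N m; "gripper_width": finger opening in m; "gripper_force": force on a finger pad.
Only numpy, scipy, OpenCV 4.12 (cv2) and the standard library are available. Lean on these libraries where they do the work, as an engineer would, in place of code of your own. Each camera call takes 0.05 s, during which the arm holds its last target. There are 200 camera calls.

## Working session

There is one attempt and no reset: what is moved stays moved. The work goes in short steps, Python scripts to look and compute and a shell command to move; the robot and the scene stay as the last step left them, time stands still between calls to the robot, and variables do not carry over. Pictures are saved under pics/ and viewed, at most 10 in all, crops included, and the job is handed in when it is done.

```bash
ls; mkdir -p pics; python3 - <<'E'
from plant import r, viewer, job
import cv2,numpy as np
s=r.get_state();print({k:np.round(v,3) for k,v in s.items()},r.grip_depth)
for n in("top","side"):
    c=viewer.capture(n);np.savez("/tmp/"+n,**c);cv2.imwrite(f"pics/{n}0.png",c["frame"][:,:,::-1])
E
```

```text
drive.py
pics
plant.py
{'time_s': np.float64(0.0), 'joints': array([ 8.3599e+01,  2.0592e+01,  6.3200e-01, -2.0000e-02, -7.0136e+01,
       -1.6508e+01]), 'qd': array([ 0.022, -0.011, -0.01 ,  0.04 ,  0.014,  0.004]), 'joint_torque': array([-2.0000e-03, -5.8272e+01,  2.9304e+01,  6.9970e+00,  7.0000e-03,
       -0.0000e+00]), 'tcp_pos': array([0.263, 0.621, 0.226]), 'eef_rot': array([ 1.79903e+02, -9.00000e-03, -2.29160e+01]), 'contact_force': array([-0.573,  0.545,  0.504]), 'moment': array([0.027, 0.015, 0.017]), 'gripper_force': np.float64(0.0), 'gripper_width': np.float64(0.088)} 0.0188
```

View pics/top0.png

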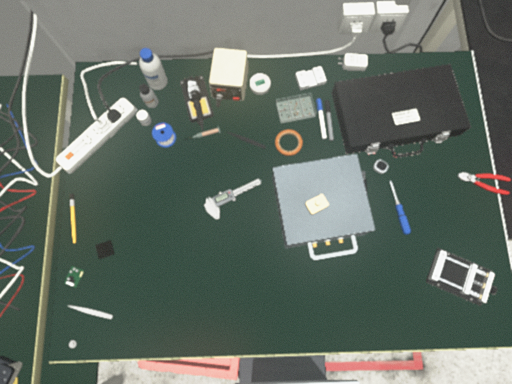

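View pics/side0.png

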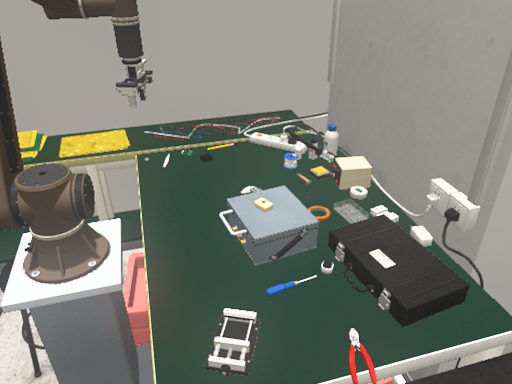

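The top view shows the box cover at about (323,200), the weight at (317,204), the white bar handle at (333,252), the caliper at (230,198) and the driver at (400,208). The bench to the front left of the box is clear.

```bash
cat > h.py <<'E'
import numpy as np,cv2
def ray(c,px,z):
    px=np.atleast_2d(np.asarray(px,float));T=c["cam_to_world"]
    d=np.c_[(px[:,0]-c["cx"])/c["fx"],(px[:,1]-c["cy"])/c["fy"],np.ones(len(px))]@T[:3,:3].T
    o=T[:3,3];return o+d*((z-o[2])/d[:,2])[:,None]
def cloud(c):
    v,u=np.mgrid[:384,:512];z=c["z_map"];T=c["cam_to_world"]
    p=np.stack([(u-c["cx"])/c["fx"]*z,(v-c["cy"])/c["fy"]*z,z],-1);return p@T[:3,:3].T+T[:3,3]
E
python3 - <<'E'
from h import *
c=np.load("/tmp/top.npz");f=c["frame"];P=cloud(c)
roi=np.zeros((384,512),bool);roi[145:265,265:385]=1
hsv=cv2.cvtColor(f,cv2.COLOR_RGB2HSV)
print(c["cam_to_world"].round(3),c["fx"])
print("px cover",f[180,320],hsv[180,320],P[180,320],"weight",f[204,317],hsv[204,317],P[204,317],"handle",f[254,333],P[254,333],"bench",P[300,300])
m=roi&(P[...,2]>.09)&(P[...,2]<.118)
m[238:]=m[238:]&0|m[238:]
mm=cv2.morphologyEx(m.astype(np.uint8),cv2.MORPH_OPEN,np.ones((9,9)))
k,_=cv2.findContours(mm,0,2);k=max(k,key=cv2.contourArea)
R=cv2.minAreaRect(k);b=cv2.boxPoints(R);W=ray(c,b,.104);print("cover rect",R,W.round(3),"ctr",W.mean(0))
print([np.linalg.norm(W[i]-W[i-1]).round(3) for i in range(4)])
w=roi&(hsv[...,0]<35)&(hsv[...,1]>40)&(hsv[...,2]>120)
n,l,s,ce=cv2.connectedComponentsWithStats(w.astype(np.uint8))
for i in range(1,n):
  if s[i,4]>15:
    R=cv2.minAreaRect(np.argwhere(l==i)[:,::-1].astype(np.float32));W=ray(c,cv2.boxPoints(R),.12);print("warm",s[i],ray(c,ce[i],.12),R,[np.linalg.norm(W[j]-W[j-1]).round(3) for j in range(4)],W.round(3))
h=roi&(f.min(2)>170)&(np.arange(384)[:,None]>232)
n,l,s,ce=cv2.connectedComponentsWithStats(h.astype(np.uint8))
for i in range(1,n):
  if s[i,4]>15:
    R=cv2.minAreaRect(np.argwhere(l==i)[:,::-1].astype(np.float32));W=ray(c,cv2.boxPoints(R),.093);print("white",s[i],W.round(3))
x=f[140:270,260:390,::-1];cv2.imwrite("pics/crop1.png",cv2.resize(x,None,fx=4.5,fy=4.5,interpolation=2))
E
```

```text
[[-0.03  -0.971  0.237  0.384]
 [-1.     0.03  -0.003  0.088]
 [-0.004 -0.237 -0.972  1.053]
 [ 0.     0.     0.     1.   ]] 384.42361519071176
px cover [176 187 189] [ 95  18 189] [ 0.6492266  -0.07715055  0.1076394 ] weight [244 240 210] [ 26  36 244] [ 0.58095736 -0.06079771  0.13518555] handle [241 245 245] [ 0.46181882 -0.09752019  0.09898491] bench [ 3.52174704e-01 -2.04736844e-02 -2.24180437e-04]
cover rect ((322.9459228515625, 199.67568969726562), (79.89790344238281, 90.09065246582031), 80.53767395019531) [[ 0.687  0.044  0.104]
 [ 0.72  -0.189  0.104]
 [ 0.513 -0.202  0.104]
 [ 0.483  0.02   0.104]] ctr [ 0.60098001 -0.08189934  0.104     ]
[np.float64(0.205), np.float64(0.235), np.float64(0.208), np.float64(0.224)]
warm [275 145  28  11 152] [[7.28163446e-01 3.79375219e-04 1.20000000e-01]] ((288.5, 150.0), (10.0, 27.0), 90.0) [np.float64(0.027), np.float64(0.07), np.float64(0.027), np.float64(0.069)] [[ 0.743  0.034  0.12 ]
 [ 0.741 -0.035  0.12 ]
 [ 0.714 -0.034  0.12 ]
 [ 0.716  0.036  0.12 ]]
warm [305 203  17  12  27] [[ 0.57062326 -0.04786523  0.12      ]] ((311.623291
[... 630 characters left out ...]
90.0) [np.float64(0.01), np.float64(0.012), np.float64(0.01), np.float64(0.012)] [[ 0.492 -0.076  0.12 ]
 [ 0.492 -0.089  0.12 ]
 [ 0.482 -0.088  0.12 ]
 [ 0.482 -0.076  0.12 ]]
warm [312 243   6   5  23] [[ 0.48316078 -0.05013534  0.12      ]] ((314.5, 245.0), (5.0, 4.0), 0.0) [np.float64(0.012), np.float64(0.01), np.float64(0.012), np.float64(0.01)] [[ 0.478 -0.044  0.12 ]
 [ 0.488 -0.045  0.12 ]
 [ 0.488 -0.057  0.12 ]
 [ 0.478 -0.056  0.12 ]]
white [286 233  64  11 365] [[ 0.518  0.015  0.093]
 [ 0.513 -0.143  0.093]
 [ 0.488 -0.141  0.093]
 [ 0.493  0.016  0.093]]
white [308 235  50  25 324] [[ 0.494 -0.037  0.093]
 [ 0.509 -0.158  0.093]
 [ 0.464 -0.161  0.093]
 [ 0.449 -0.041  0.093]]
```

View pics/crop1.png

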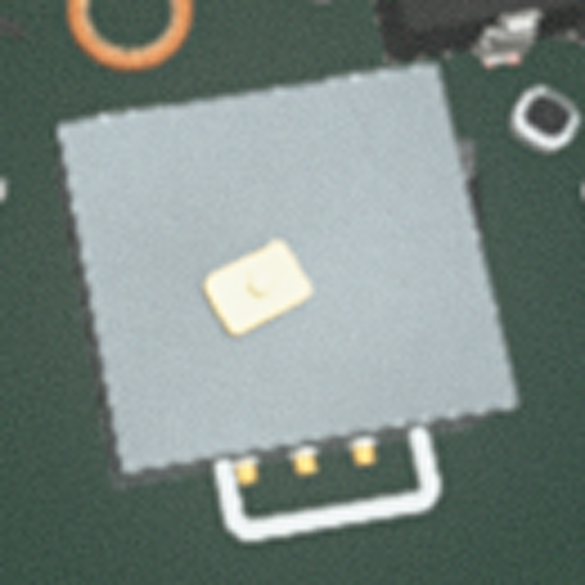

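The crop shows the cover with corners at crop px (60,127), (437,65), (518,405) and (120,470). The bar runs from about (243,532) to (428,500), and the weight's corners are at (205,288), (278,240), (313,288) and (238,334).

```bash
python3 - <<'E'
from h import *
c=np.load("/tmp/top.npz")
q=lambda a:(np.array(a,float)+.5)/4.5-.5+[260,140]
C=ray(c,q([[60,127],[437,65],[518,405],[120,470]]),.104);print("cover",C.round(4),C.mean(0))
B=ray(c,q([[243,532],[428,500]]),.093);W=ray(c,q([[205,288],[278,240],[313,288],[238,334]]),.118)
print("bar",B.round(4),B.mean(0));print("w",W.round(4),W.mean(0))
n=lambda v:v/np.linalg.norm(v)
yaw=lambda v:np.degrees(np.arctan2(v[1],v[0]))
x=(C[0]+C[1]-C[2]-C[3]);y=C[0]+C[3]-C[1]-C[2]
print("yaw x",yaw(x),"yaw y-90",yaw(y)-90,"bar y-90",yaw(B[0]-B[1])-90,"len",np.linalg.norm(x)/2,np.linalg.norm(y)/2)
print("w long",yaw(W[0]+W[3]-W[1]-W[2])-90,"short x",yaw(W[0]+W[1]-W[2]-W[3]),[np.linalg.norm(W[i]-W[i-1]).round(4) for i in range(4)])
P=cloud(c)
z=P[...,2];m=np.zeros(z.shape,bool);m[145:265,265:385]=1
k=m&(z>.115);p=P[k];print(k.sum(),p.mean(0),np.median(p,0))
for th in [yaw(x)]:
  h=np.radians(th);ux=np.array([np.cos(h),np.sin(h)]);uy=np.array([-ux[1],ux[0]]);o=C.mean(0)[:2]
  print("bar rel", (B.mean(0)[:2]-o)@ux,(B.mean(0)[:2]-o)@uy)
  k=m&(z>.06)&(z<.12);d=P[k][:,:2]-o;a=d@ux;b=d@uy
  s=(a<-.125);print("bar pts",s.sum(),np.percentile(a[s],[0,10,50]),np.percentile(b[s],[1,99]),P[k][s][:,2].mean())
E
```

```text
cover [[ 0.6867  0.0414  0.104 ]
 [ 0.7173 -0.1782  0.104 ]
 [ 0.5182 -0.2046  0.104 ]
 [ 0.4892  0.0165  0.104 ]] [ 0.60285814 -0.0812247   0.104     ]
bar [[ 0.4544 -0.0501  0.093 ]
 [ 0.4687 -0.1531  0.093 ]] [ 0.46154934 -0.10161838  0.093     ]
w [[ 0.5865 -0.0343  0.118 ]
 [ 0.6126 -0.0765  0.118 ]
 [ 0.5847 -0.0939  0.118 ]
 [ 0.5602 -0.0508  0.118 ]] [ 0.58599139 -0.06385664  0.118     ]
yaw x 7.374369720007216 yaw y-90 7.708573038202147 bar y-90 7.909440647504894 len 0.19997681151779312 0.22237389255677514
w long 30.661184699523744 short x 32.023928662196205 [np.float64(0.0312), np.float64(0.0496), np.float64(0.0329), np.float64(0.0496)]
329 [ 0.55222688 -0.03733851  0.26921082] [ 0.58078472 -0.05644305  0.12186637]
bar rel -0.1427575569975855 -0.0020877341155386983
bar pts 230 [-0.14829803 -0.14687945 -0.14188176] [-0.05769323  0.05887083] 0.09846102755470088
```

```bash
cat >> h.py <<'E'
def to(pos,rpy):
    from plant import r, viewer, job
    from scipy.spatial.transform import Rotation as Q
    s=r.get_state();R=Q.from_euler("xyz",s["eef_rot"],degrees=True);T=Q.from_euler("xyz",rpy,degrees=True)
    d=np.array(pos)-s["tcp_pos"]
    print("d",R.inv().apply(d).round(4),"|d|",np.linalg.norm(d).round(3),"rot",(R.inv()*T).as_rotvec(degrees=True).round(2))
    return s
E
python3 - <<'E'
from h import *
to([.586,-.064,.20],[180,0,-58.7])
c=np.load("/tmp/top.npz");print(ray(c,[[212,217],[205,205],[260,181]],.006))
E
```

```text
d [0.5647 0.5053 0.0266] |d| 0.758 rot [ 8.000e-02 -3.000e-02  3.579e+01]
[[0.5809612  0.21070616 0.006     ]
 [0.61552662 0.23011802 0.006     ]
 [0.68011635 0.07469606 0.006     ]]
```

```bash
python3 drive.py '[[0.028,0.025,0,0,0,3],[0.057,0.05,0,0,0,6],[0.085,0.075,0,0,0,9],[0.113,0.1,0,0,0,12],[0.141,0.126,0,0,0,15],[0.17,0.152,0,0,0,18],[0.198,0.177,0,0,0,21],[0.226,0.202,0,0,0,24],[0.254,0.227,0,0,0,27],[0.282,0.253,0,0,0,30],[0.31,0.278,0,0,0,33],[0.339,0.303,0,0,0,36]]' 0.088 20
python3 -c "
from h import *
to([.586,-.064,.20],[180,0,-58.7])"
```

```text
time_s: 1.1
tcp_pos: [0.4571, 0.2088, 0.2266]
eef_rot: [180.0, 0.0, -59.0]
contact_force: [1.1, 0.2, 0.5]
gripper_width: 0.0877
gripper_force: 0.0
d [0.3002 0.0299 0.0265] |d| 0.303 rot [ 0.    0.01 -0.34]
```

```bash
python3 drive.py '[[0.037,0.004,0.003,0,0,0],[0.075,0.008,0.006,0,0,0],[0.112,0.012,0.01,0,0,0],[0.15,0.015,0.013,0,0,0],[0.188,0.019,0.016,0,0,0],[0.225,0.022,0.02,0,0,0],[0.262,0.026,0.023,0,0,0],[0.29,0.029,0.026,0,0,0],[0.3,0.03,0.026,0,0,0],[0.3,0.03,0.026,0,0,0]]'
python3 - <<'E'
from h import *
from plant import r, viewer, job
to([.586,-.064,.108],[180,0,-58.7])
c=viewer.capture("wrist");cv2.imwrite("pics/w1.png",c["frame"][:,:,::-1]);np.savez("/tmp/w1",**c)
E
```

```text
time_s: 1.93
tcp_pos: [0.5865, -0.064, 0.1994]
eef_rot: [179.9, 0.0, -59.1]
contact_force: [0.1, 0.6, 0.4]
gripper_width: 0.088
gripper_force: 0.0
d [-0.0002  0.0003  0.0914] |d| 0.091 rot [ 0.11  0.03 -0.39]
```

View pics/w1.png

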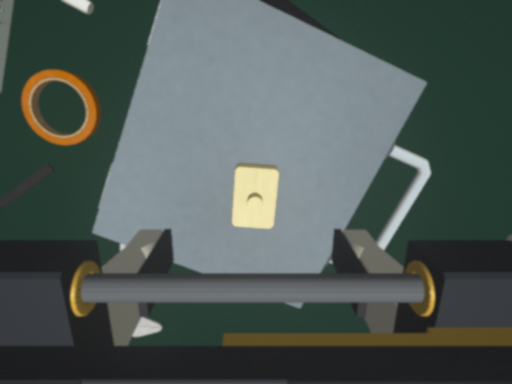

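The wrist view shows the weight's top with corners at (236,165), (279,167), (273,228) and (233,226), between the finger lines. The bar runs from (430,168) to (383,245).

```bash
python3 - <<'E'
from h import *
c=np.load("/tmp/w1.npz");hsv=cv2.cvtColor(c["frame"],cv2.COLOR_RGB2HSV)
m=((hsv[...,0]<35)&(hsv[...,1]>40)&(hsv[...,2]>150)).astype(np.uint8);m[:150]=0;m[240:]=0;m[:,:200]=0;m[:,300:]=0
k,_=cv2.findContours(m,0,2);k=max(k,key=cv2.contourArea);R=cv2.minAreaRect(k);W=ray(c,cv2.boxPoints(R),.119)
print(R,W.round(4),W.mean(0));print([(np.linalg.norm(W[i]-W[i-1]).round(4),np.degrees(np.arctan2(*(W[i]-W[i-1])[[1,0]])).round(1)) for i in range(4)])
print("bar",ray(c,[[430,168],[383,245]],.093),"fingers? centre",ray(c,[[255,197]],.12))
E
```

```text
((254.50587463378906, 196.92352294921875), (44.25388717651367, 60.82032775878906), 4.39870548248291) [[ 0.5895 -0.0329  0.119 ]
 [ 0.6115 -0.0787  0.119 ]
 [ 0.5811 -0.0938  0.119 ]
 [ 0.557  -0.0487  0.119 ]] [ 0.58476734 -0.06352211  0.119     ]
[(np.float64(0.0361), np.float64(26.0)), (np.float64(0.0508), np.float64(-64.3)), (np.float64(0.034), np.float64(-153.6)), (np.float64(0.051), np.float64(118.1))]
bar [[ 0.46525202 -0.15572574  0.093     ]
 [ 0.45439958 -0.07715374  0.093     ]] fingers? centre [[ 0.58496773 -0.06463643  0.12      ]]
```

```bash
python3 drive.py '[[0,0.001,0.03,0,0,1.5],[0,0.001,0.06,0,0,3],[0,0.001,0.08,0,0,3.5],[0,0.001,0.0905,0,0,3.5],[0,0.001,0.0905,0,0,3.5]]' && python3 drive.py '[[0,0,0,0,0,0],[0,0,0,0,0,0],[0,0,0,0,0,0],[0,0,0,0,0,0],[0,0,0,0,0,0],[0,0,0,0,0,0],[0,0,0,0,0,0],[0,0,0,0,0,0]]' 0.01 20
```

```text
time_s: 2.4
tcp_pos: [0.5837, -0.0613, 0.108]
eef_rot: [179.8, 0.1, -62.3]
contact_force: [0.3, 0.4, 0.1]
gripper_width: 0.0875
gripper_force: 0.0
time_s: 3.07
tcp_pos: [0.5855, -0.0623, 0.1102]
eef_rot: [-180.0, -0.0, -62.4]
contact_force: [-0.1, 0.5, 0.9]
gripper_width: 0.0398
gripper_force: 0.0
```

```bash
python3 drive.py '[[0,0,0,0,0,0],[0,0,0,0,0,0],[0,0,0,0,0,0],[0,0,0,0,0,0],[0,0,0,0,0,0]]' && python3 drive.py '[[0,0,-0.01,0,0,0],[0,0,-0.03,0,0,0],[0,0,-0.06,0,0,0],[0,0,-0.09,0,0,0],[0,0,-0.09,0,0,0]]'; python3 -c "
from h import *
to([.46,.13,.10],[180,0,-62.5])"
```

```text
time_s: 3.48
tcp_pos: [0.5851, -0.0625, 0.1101]
eef_rot: [180.0, 0.0, -62.4]
contact_force: [-2.6, -1.8, 2.6]
gripper_width: 0.0338
gripper_force: 20.0
time_s: 3.9
tcp_pos: [0.5891, -0.062, 0.207]
eef_rot: [-179.5, -0.3, -62.3]
contact_force: [1.3, 0.4, -0.9]
gripper_width: 0.0336
gripper_force: 20.0
d [-0.2305  0.0262  0.1057] |d| 0.255 rot [-0.53 -0.25  0.16]
```

```bash
python3 drive.py '[[-0.025,0.002,0,0,0,0],[-0.06,0.006,0,0,0,0],[-0.095,0.01,0,0,0,0],[-0.13,0.014,0,0,0,0],[-0.165,0.018,0,0,0,0],[-0.2,0.022,0.015,0,0,0],[-0.22,0.026,0.04,0,0,0],[-0.23,0.026,0.075,0,0,0],[-0.23,0.026,0.105,0,0,0],[-0.23,0.026,0.135,0,0,0],[-0.23,0.026,0.155,0,0,0],[-0.23,0.026,0.155,0,0,0]]'; python3 -c "
from h import *
to([.46,.13,.0055],[180,0,-62.5])"
```

```text
time_s: 4.9
tcp_pos: [0.4536, 0.1285, 0.0417]
eef_rot: [179.6, -0.0, -62.4]
contact_force: [-0.5, -1.5, -2.2]
gripper_width: 0.0336
gripper_force: 20.0
d [ 0.0016 -0.0066  0.0362] |d| 0.037 rot [ 0.35 -0.02  0.07]
```

```bash
python3 drive.py '[[0,0,0.012,0,0,0],[0,0,0.024,0,0,0],[0,0,0.03,0,0,0],[0,0,0.033,0,0,0],[0,0,0.033,0,0,0],[0,0,0.033,0,0,0]]'; python3 -c "
from h import *
print(to([.46,.13,.0055],[180,0,-62.5])['contact_force'])"
```

```text
time_s: 5.4
tcp_pos: [0.4564, 0.1299, 0.0129]
eef_rot: [-179.9, 0.0, -62.4]
contact_force: [-0.2, -0.4, -1.9]
gripper_width: 0.0336
gripper_force: 20.0
d [ 0.0016 -0.0032  0.0074] |d| 0.008 rot [-0.06  0.01  0.1 ]
[-0.15113115 -0.39462168 -1.93922797]
```

```bash
python3 drive.py '[[0,0,0.004,0,0,0],[0,0,0.006,0,0,0],[0,0,0.0075,0,0,0],[0,0,0.0075,0,0,0],[0,0,0.0075,0,0,0]]'
```

```text
time_s: 5.82
tcp_pos: [0.4563, 0.1298, 0.0057]
eef_rot: [-179.9, -0.0, -62.4]
contact_force: [-4.1, -0.9, 12.4]
gripper_width: 0.0332
gripper_force: 20.0
```

```bash
python3 drive.py '[[0,0,-0.001,0,0,0],[0,0,-0.001,0,0,0],[0,0,-0.001,0,0,0]]' && python3 drive.py '[[0,0,0,0,0,0],[0,0,0,0,0,0],[0,0,0,0,0,0],[0,0,0,0,0,0],[0,0,0,0,0,0],[0,0,0,0,0,0],[0,0,0,0,0,0]]' 0.07 && python3 drive.py '[[0,0,-0.02,0,0,0],[0,0,-0.05,0,0,0],[0,0,-0.09,0,0,0],[0,0,-0.13,0,0,0],[0,0,-0.16,0,0,0],[0,0,-0.19,0,0,0],[0,0,-0.19,0,0,0]]'
python3 - <<'E'
from h import *
from plant import r, viewer, job
c=viewer.capture("wrist");cv2.imwrite("pics/w2.png",c["frame"][:,:,::-1]);np.savez("/tmp/w2",**c)
P=cloud(c);m=(P[...,0]>.40)&(P[...,0]<.52)&(P[...,1]>.08)&(P[...,1]<.18);z=P[m][:,2];print("weight z",[(z>t).sum() for t in(.008,.014,.024)],np.percentile(z,[50,90,99]))
E
```

```text
time_s: 6.07
tcp_pos: [0.456, 0.1297, 0.0057]
eef_rot: [-180.0, 0.0, -62.4]
contact_force: [-0.5, 0.8, 2.1]
gripper_width: 0.0334
gripper_force: 20.0
time_s: 6.65
tcp_pos: [0.4559, 0.1295, 0.0055]
eef_rot: [180.0, -0.0, -62.4]
contact_force: [0.1, -0.2, 0.3]
gripper_width: 0.0693
gripper_force: 0.0
time_s: 7.23
tcp_pos: [0.4587, 0.131, 0.2018]
eef_rot: [-179.4, 0.0, -62.3]
contact_force: [1.6, 1.6, 0.4]
gripper_width: 0.07
gripper_force: 0.0
weight z [np.int64(52415), np.int64(52389), np.int64(51140)] [0.29119113 0.30787147 0.31025582]
```

View pics/w2.png

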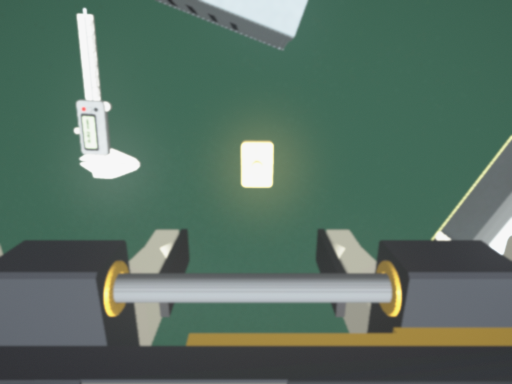

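The weight stands upright at (257,164), clear of the box and the caliper. Next is the handle, using a tool tilted about 35° forward.

```bash
python3 -c "
from h import *
print(to([.422,-.1056,.150],[-145,0,-82.4])['joints'])"
```

```text
d [0.1929 0.1413 0.0478] |d| 0.244 rot [34.26  6.22 19.34]
[ 3.97404499e+01  2.49222605e+00 -2.62582061e+01  4.31106159e-02
 -6.08534107e+01 -1.21472248e+01]
```

```bash
python3 drive.py '[[0.024,0.018,0,4,1,2],[0.048,0.035,0.005,9,2,5],[0.072,0.053,0.01,13,2.5,7],[0.096,0.07,0.02,17,3,10],[0.12,0.088,0.025,21,4,12],[0.145,0.106,0.03,26,5,14.5],[0.169,0.124,0.036,30,5.5,17],[0.193,0.141,0.042,34.3,6.2,19.3],[0.193,0.141,0.048,34.3,6.2,19.3],[0.193,0.141,0.048,34.3,6.2,19.3]]' 0.03 30
python3 - <<'E'
from h import *
from plant import r, viewer, job
print(to([.468,-.0995,.0824],[-145,0,-82.4])['joints'].round(1))
c=viewer.capture("wrist");cv2.imwrite("pics/w3.png",c["frame"][:,:,::-1]);np.savez("/tmp/w3",**c)
E
```

```text
time_s: 8.12
tcp_pos: [0.4238, -0.1222, 0.1499]
eef_rot: [-145.6, 1.1, -81.9]
contact_force: [0.3, -0.0, 0.5]
gripper_width: 0.0303
gripper_force: 0.0
d [-0.015  -0.0005  0.0825] |d| 0.084 rot [ 0.62  1.16 -0.21]
[  9.7 -14.8 -58.3   0.2 -12.1  -2.2]
```

View pics/w3.png

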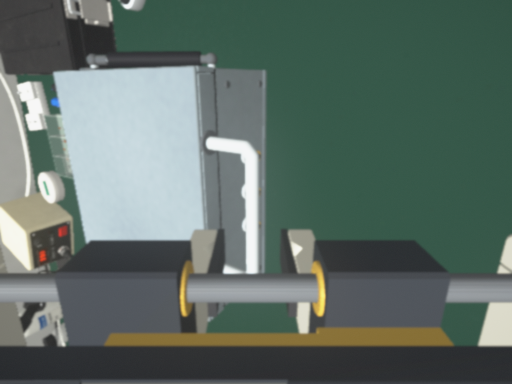

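The bar, at column about 252, runs straight between the fingers (222 to 285), so the tool is lined up. I'll advance in two parts.

```bash
python3 drive.py '[[-0.005,0,0.02,0,0,0],[-0.01,0,0.035,0,0,0],[-0.013,0,0.045,0,0,0],[-0.013,0,0.045,0,0,0],[-0.013,0,0.045,0,0,0]]'
python3 - <<'E'
from h import *
from plant import r, viewer, job
print(to([.468,-.0995,.0824],[-145,0,-82.4])['joints'].round(1))
c=viewer.capture("wrist");np.savez("/tmp/w4",**c)
f=c["frame"];print([ (v,np.flatnonzero(f[v,:,:].min(1)[225:282]>190)[[0,-1]]+225 if (f[v,225:282].min(1)>190).any() else None) for v in range(180,268,12)])
E
```

```text
time_s: 8.58
tcp_pos: [0.4494, -0.1076, 0.1134]
eef_rot: [-145.8, 1.6, -81.1]
contact_force: [-0.4, -0.1, -0.0]
gripper_width: 0.03
gripper_force: 0.0
d [-0.0043  0.0012  0.0367] |d| 0.037 rot [0.83 2.05 0.22]
[ 10.8  -6.7 -58.3  -3.5  -4.2   1.1]
[(180, array([247, 261])), (192, array([242, 261])), (204, array([247, 261])), (216, array([247, 261])), (228, array([244, 260])), (240, array([244, 260])), (252, array([247, 260])), (264, array([247, 260]))]
```

```bash
python3 -c "
from h import *
to([.447,-.1025,.131],[-160,0,-82.4])"
```

```text
d [-0.0061 -0.0082 -0.0149] |d| 0.018 rot [-14.25   2.     0.47]
```

```bash
python3 drive.py '[[-0.002,-0.003,-0.008,-5,0.7,0.2],[-0.004,-0.006,-0.015,-10,1.4,0.4],[-0.006,-0.008,-0.015,-14.2,2,0.5],[-0.006,-0.008,-0.015,-14.2,2,0.5],[-0.006,-0.008,-0.015,-14.2,2,0.5]]' 0.027
python3 - <<'E'
from h import *
from plant import r, viewer, job
print(to([.465,-.100,.0808],[-160,0,-82.4])['joints'].round(1))
c=viewer.capture("wrist");np.savez("/tmp/w4",**c)
f=c["frame"];print([ (v,np.flatnonzero(f[v,:,:].min(1)[225:282]>190)[[0,-1]]+225 if (f[v,225:282].min(1)>190).any() else None) for v in range(180,268,12)])
cv2.imwrite("pics/w4.png",f[:,:,::-1])
E
```

```text
time_s: 9.05
tcp_pos: [0.4482, -0.1027, 0.1326]
eef_rot: [-159.7, 0.0, -82.5]
contact_force: [-1.3, 0.3, -1.1]
gripper_width: 0.0269
gripper_force: 0.0
d [-0.0004  0.002   0.0545] |d| 0.055 rot [-0.31 -0.01 -0.07]
[ 13.6  -6.1 -50.    4.7 -26.   -9.9]
[(180, array([228, 262])), (192, array([226, 261])), (204, array([249, 261])), (216, array([249, 261])), (228, array([227, 261])), (240, array([249, 261])), (252, array([249, 261])), (264, array([249, 261]))]
```

View pics/w4.png

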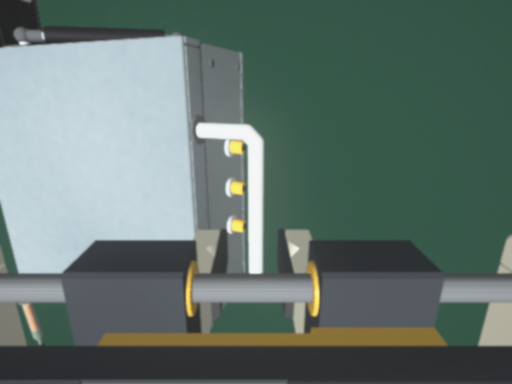

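The bar at column 255 is centred between the fingers (about 224 to 284), and the gold connectors are lower than the finger path. I'll go in.

```bash
python3 drive.py '[[0,0,0.015,0,0,0],[0,0,0.028,0,0,0],[0,0.0005,0.04,0,0,0],[0,0.0005,0.049,0,0,0],[0,0.0005,0.054,0,0,0],[0,0.0005,0.054,0,0,0]]'
python3 - <<'E'
from h import *
from plant import r, viewer, job
print(to([.465,-.100,.0808],[-160,0,-82.4])['joints'].round(1))
c=viewer.capture("wrist");np.savez("/tmp/w4",**c)
f=c["frame"];print([ (v,np.flatnonzero(f[v,:,:].min(1)[225:282]>190)[[0,-1]]+225) for v in range(180,268,12) if (f[v,225:282].min(1)>190).any()])
E
```

```text
time_s: 9.6
tcp_pos: [0.4637, -0.1013, 0.0792]
eef_rot: [-160.0, 0.0, -82.6]
contact_force: [-0.1, -0.0, 0.1]
gripper_width: 0.0269
gripper_force: 0.0
d [-0.0012 -0.0019 -0.001 ] |d| 0.002 rot [-0.04 -0.04 -0.15]
[ 12.9   1.4 -53.6   7.1 -15.2 -12.1]
[(180, array([238, 257])), (192, array([238, 257])), (204, array([238, 257])), (216, array([239, 257])), (228, array([239, 257])), (240, array([239, 257])), (252, array([239, 257])), (264, array([240, 257]))]
```

```bash
python3 drive.py '[[0,-0.0025,0,0,0,0],[0,-0.0025,0,0,0,0],[0,-0.0025,0,0,0,0],[0,-0.0025,0,0,0,0],[0,-0.0025,0,0,0,0],[0,-0.0025,0,0,0,0]]' 0.0 30
python3 -c "
from h import *
print(to([.465,-.100,.0808],[-160,0,-82.4])['joints'].round(1))"
```

```text
time_s: 10.15
tcp_pos: [0.4651, -0.1012, 0.0806]
eef_rot: [-160.0, 0.0, -82.6]
contact_force: [-8.3, 0.7, 4.6]
gripper_width: 0.0089
gripper_force: 30.0
d [-0.0012 -0.0002 -0.0002] |d| 0.001 rot [ 0.03 -0.05 -0.2 ]
[ 12.9   1.4 -53.2   6.9 -15.7 -11.9]
```

```bash
cat > t.py <<'E'
import numpy as np,sys
a0,a1,n=map(float,sys.argv[1:]);p=lambda t:.2473*np.array([-np.cos(np.radians(t+3)),np.sin(np.radians(t+3))])
for t in np.linspace(a0,a1,int(n)+1)[1:]:
    dx,dz=p(t)-p(a0);print(t,round(-.94*dx-.342*dz,4),round(.342*dx-.94*dz,4))
E
python3 t.py 0 30 12; python3 t.py 30 60 12
```

```text
2.5 -0.0044 -0.0098
5.0 -0.0093 -0.0195
7.5 -0.0146 -0.0289
10.0 -0.0202 -0.0381
12.5 -0.0263 -0.047
15.0 -0.0328 -0.0556
17.5 -0.0396 -0.064
20.0 -0.0468 -0.0721
22.5 -0.0543 -0.0798
25.0 -0.0622 -0.0872
27.5 -0.0703 -0.0942
30.0 -0.0788 -0.1009
32.5 -0.0088 -0.0063
35.0 -0.0178 -0.0122
37.5 -0.0271 -0.0177
40.0 -0.0366 -0.0229
42.5 -0.0463 -0.0275
45.0 -0.0562 -0.0318
47.5 -0.0663 -0.0356
50.0 -0.0765 -0.039
52.5 -0.0869 -0.0419
55.0 -0.0974 -0.0444
57.5 -0.108 -0.0464
60.0 -0.1187 -0.048
```

```bash
python3 drive.py '[[0,-0.0044,-0.0098,0,0,0],[0,-0.0093,-0.0195,0,0,0],[0,-0.0146,-0.0289,0,0,0],[0,-0.0202,-0.0381,0,0,0],[0,-0.0202,-0.0381,0,0,0]]' - 25
python3 - <<'E'
from h import *
from plant import r, viewer, job
to([.465,-.1,.0808],[-160,0,-82.4])
c=viewer.capture("side");np.savez("/tmp/s1",**c);cv2.imwrite("pics/s1.png",c["frame"][:,:,::-1])
E
```

```text
time_s: 10.57
tcp_pos: [0.4708, -0.1004, 0.1241]
eef_rot: [-160.0, 0.0, -82.6]
contact_force: [-6.4, 0.5, -2.2]
gripper_width: 0.009
gripper_force: 25.0
d [-0.0011  0.0202  0.0388] |d| 0.044 rot [ 0.04 -0.03 -0.21]
```

View pics/s1.png

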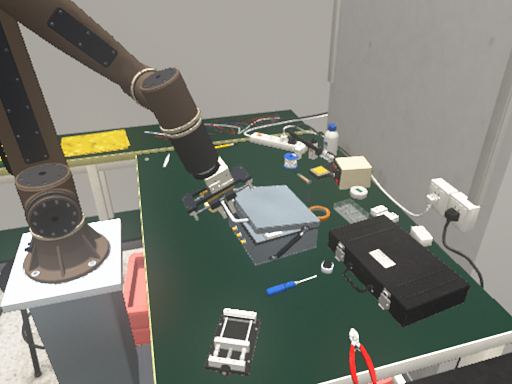

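The side view shows the gripper holding the bar, at about (232,215), with the cover opened about 10°. I'll carry on along the arc.

```bash
python3 drive.py '[[0,-0.0061,-0.0089,0,0,0],[0,-0.0126,-0.0175,0,0,0],[0,-0.0194,-0.0259,0,0,0],[0,-0.0266,-0.034,0,0,0],[0,-0.0341,-0.0417,0,0,0],[0,-0.042,-0.0491,0,0,0],[0,-0.0501,-0.0561,0,0,0],[0,-0.0586,-0.0628,0,0,0],[0,-0.0674,-0.0691,0,0,0],[0,-0.0764,-0.075,0,0,0],[0,-0.0857,-0.0805,0,0,0],[0,-0.0952,-0.0857,0,0,0]]'
cat > ang.py <<'E'
from h import *
from plant import r, viewer, job
s=r.get_state();from scipy.spatial.transform import Rotation as Q
z=Q.from_euler("xyz",s["eef_rot"],degrees=True).as_matrix()[:,2]
g=s["tcp_pos"]-.013*z;u=np.array([.991,.132]);o=np.array([.4613,-.1001])+.247*u
d=g[:2]-o;print("theta est",np.degrees(np.arctan2(g[2]-.08,-d@u))-3,"radius",np.hypot(g[2]-.08,d@u),s["contact_force"].round(1),s["gripper_width"])
E
python3 ang.py; python3 t.py 40 62 10
```

```text
time_s: 11.62
tcp_pos: [0.5306, -0.0924, 0.2375]
eef_rot: [-160.0, 0.0, -82.6]
contact_force: [-7.3, 2.5, 3.4]
gripper_width: 0.0092
gripper_force: 25.0
theta est 40.05619200443803 radius 0.24860417240249552 [-7.3  2.5  3.4] 0.009236831968802452
42.2 -0.0085 -0.0041
44.4 -0.0172 -0.008
46.6 -0.0261 -0.0115
48.8 -0.035 -0.0146
51.0 -0.0441 -0.0174
53.2 -0.0533 -0.0198
55.400000000000006 -0.0626 -0.0219
57.6 -0.0719 -0.0236
59.8 -0.0813 -0.025
62.0 -0.0907 -0.026
```

```bash
python3 drive.py '[[0,-0.0085,-0.0041,0,0,0],[0,-0.0172,-0.008,0,0,0],[0,-0.0261,-0.0115,0,0,0],[0,-0.035,-0.0146,0,0,0],[0,-0.0441,-0.0174,0,0,0],[0,-0.0533,-0.0198,0,0,0],[0,-0.0626,-0.0219,0,0,0],[0,-0.0719,-0.0236,0,0,0],[0,-0.0813,-0.025,0,0,0],[0,-0.0813,-0.025,0,0,0],[0,-0.0813,-0.025,0,0,0],[0,-0.0813,-0.025,0,0,0]]'; python3 ang.py
python3 - <<'E'
from h import *
from plant import r, viewer, job
c=viewer.capture("side");np.savez("/tmp/s2",**c);cv2.imwrite("pics/s2.png",c["frame"][:,:,::-1])
P=cloud(c);u=np.array([.991,.132]);v=np.array([-.132,.991]);o=np.array([.603,-.081])
d=P[...,:2]-o;a=d@u;b=d@v;z=P[...,2]
m=(b>-.10)&(b<-.06)&(a>-.13)&(a<.12)&(z>.1)&(z<.4)
Q=np.c_[a[m],z[m]]
vx,vy,x0,y0=cv2.fitLine(Q.astype(np.float32),cv2.DIST_HUBER,0,.01,.01).ravel();print(m.sum(),"fit angle",np.degrees(np.arctan2(vy,vx)))
E
python3 t.py 59.8 45 8
```

```text
time_s: 12.62
tcp_pos: [0.5997, -0.0833, 0.2885]
eef_rot: [-159.8, 0.0, -82.5]
contact_force: [-1.0, 2.9, 0.2]
gripper_width: 0.0089
gripper_force: 25.0
theta est 60.10331579822525 radius 0.24752219007813692 [-1.   2.9  0.2] 0.00893963621069973
105 fit angle -62.778587
57.949999999999996 0.0079 0.0011
56.099999999999994 0.0158 0.0025
54.25 0.0236 0.0042
52.4 0.0313 0.006
50.55 0.039 0.0082
48.7 0.0467 0.0106
46.85 0.0542 0.0132
45.0 0.0617 0.0161
```

View pics/s2.png

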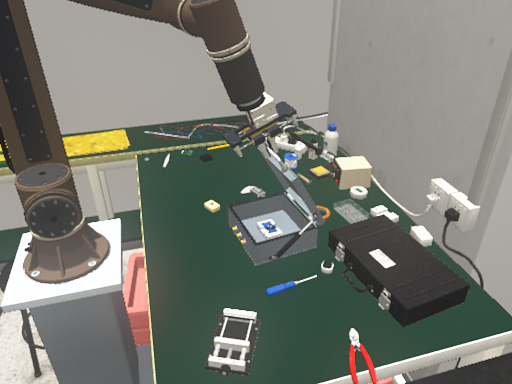

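The side view shows the cover at about 60°, held at about (265,145), with the weight standing on the bench at (212,206). It has been past 56° for several rows, so I'll ease it back to 45°.

```bash
python3 drive.py '[[0,0.0079,0.0011,0,0,0],[0,0.0158,0.0025,0,0,0],[0,0.0236,0.0042,0,0,0],[0,0.0313,0.006,0,0,0],[0,0.039,0.0082,0,0,0],[0,0.0467,0.0106,0,0,0],[0,0.0542,0.0132,0,0,0],[0,0.059,0.015,0,0,0],[0,0.0617,0.0161,0,0,0],[0,0.0617,0.0161,0,0,0],[0,0.0617,0.0161,0,0,0],[0,0.0617,0.0161,0,0,0]]'; python3 ang.py
python3 drive.py '[[0,0,0,0,0,0],[0,0,0,0,0,0],[0,0,0,0,0,0],[0,0,0,0,0,0],[0,0,0,0,0,0],[0,0,0,0,0,0],[0,0,0,0,0,0],[0,0,0,0,0,0]]'; python3 ang.py
python3 - <<'E'
from h import *
from plant import r, viewer, job
c=viewer.capture("side");cv2.imwrite("pics/s3.png",c["frame"][100:290,170:360,::-1])
E
```

```text
time_s: 13.67
tcp_pos: [0.5479, -0.0903, 0.2527]
eef_rot: [-159.8, 0.0, -82.5]
contact_force: [-3.4, -0.1, 5.2]
gripper_width: 0.0091
gripper_force: 25.0
theta est 45.39792901797478 radius 0.24733221917333276 [-3.4 -0.1  5.2] 0.0090749004080725
time_s: 14.33
tcp_pos: [0.5479, -0.0903, 0.2527]
eef_rot: [-159.8, 0.0, -82.5]
contact_force: [-4.6, 0.6, 5.1]
gripper_width: 0.0091
gripper_force: 25.0
theta est 45.394709978697364 radius 0.247317955713615 [-4.6  0.6  5.1] 0.00910916353535286
```

View pics/s3.png

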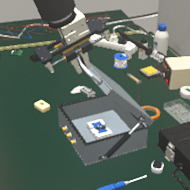

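The crop shows the cover held at about 45° by the gripper at (90,45), with the weight standing free at (40,105). Everything is steady, so I'll hand in.

```bash
python3 -c "
from plant import r, viewer, job
print(job.close_job())"
```

```text
the job is handed in; nothing more can be done
None
```

I handed in the job with the gripper holding the cover steady at about 45° (measured 45.4°), after lifting it to about 60° and easing it back; the brass weight is standing upright on the bench clear of the box, the loupe, driver and caliper were not touched, and no verdict was returned.

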